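# Pass the lunchbox and pull the serving hatch shut with the hook pole

### The arm

A 6-joint arm with a two-finger parallel gripper is mounted at the origin on the work surface. World frame = base frame: x ahead of the robot, y to its left, z up, the work surface at z = 0. Lengths are in mm, angles in degrees, forces in N, time in s.
With the tool pointing down it reaches from about 350 to 1000 mm from the base axis. Payload 7.1 kg.
Tool frame: the origin (TCP) lies on the centre line of the jaws, within the pads' length; the fingertips stand 17 mm ahead of it and the grasp point (between the pads) lies 2 mm behind it (arm.tip_reach is the distance from the TCP to the fingertips, in mm); y points along the fingers, z is the direction in which the jaws open and shut, and the axes are right-handed (so a half turn about y gives the same grasp; the last joint's range is limited). The gripper opens to 85 mm and grips with 20 to 120 N. Pads are 22 mm wide; open, the fingers measure 114 mm over their backs; the gripper's body (76 mm by 85 mm) begins 54 mm behind the grasp point. The pads swing forward as they close: fully open they stand 13 mm farther back than shut.
Start: joints at [63.885, 24.242, 93.386, -0, 62.372, -1.089], TCP at [264.369, 566.316, 248.319] pointing down, gripper open.
Joint ranges: [-172.04, 172.04], [-51.8, 120.97], [4.93, 147.93], [-75.15, 255.16], [6.16, 154.13], [-145.62, 145.62]. Speed limits (degrees/s): [136.94, 136.94, 172.46, 180, 180, 180].

### API

Orientations are given as [roll, pitch, yaw] about the fixed x, y, z axes, in that order (R = Rz(yaw) Ry(pitch) Rx(roll)).
In Python, from rig import monitor, optics, order, arm gives the robot as it stands.
- The arm moves only by the shell command python3 -m inch 'ROWS' [FORCE]. ROWS is text: rows parted by semicolons, each of 7 numbers parted by spaces: the shift along the world's x, y, z in mm, then the turn, a rotation vector about the world's x, y, z in rad, then the closure in counts, from 0 (fully open) to 255 (shut). In form: tx ty tz ax ay az gripper; .... A call has 1 to 12 rows; each row is the pose to reach, as a shift and turn from the pose commanded when the call began; what a row does not reach only later rows make up. A row lasts 1/10 s, in which the tool goes at most 50 mm and 8.59 degrees, less where a joint would pass 70% of its speed; a pose out of reach is approached as far as the arm can. A call with a gripper value outside its range is refused whole. The fingers move at their own pace and stop on an object; FORCE is the grip in N (left out, the last holds). Time passes only in rows, so rows that repeat a pose let the fingers close. It gives the time, the measured TCP pose, the force and the opening at its end, in the units of the state.
- monitor.read_state(): the state, without advancing time (a new reading comes with each control period).
- optics.capture(name): name is "side" or "top"; returns (picture, depth): 384x512x3 uint8, blue, green, red; 384x512 float32, mm along the optical axis (not along the pixel's ray), 0 where there is no reading.
- optics.camera_info(name): a dict with "fx", "fy", "cx", "cy" (pixels), "position" and "rotation" of the camera in the world. Camera axes: x right, y down, z forward; pixel columns grow to the right and rows downward; lengths in mm; the calibration is good to about 2 mm. A picture is of the moment at which its call begins. camera_info takes no time and is no camera call.
- order.hand_in(): hands the job in, once; it reports no verdict.
Trained networks look in the newest picture that a camera, given by its name, has taken for a name from the list of things; names that differ only in an ending like _2 or _b are one class to them, and where a whole thing is asked for, a point or a joint stands for the part that bears it (a point fixed in the world has none). Each returns a list of dicts, best first, with "p" (0 to 1); they miss things now and then, are a little off and sometimes report something else, mostly with a low value. They report only what shows in the picture. A call takes as long as a camera call. They do not tell look-alikes from the thing itself.
- optics.spot_in(target, camera): "position" ([column, row] as shares, 0 to 1, of the picture: columns of its width, rows of its height, amid what is visible of it).
- optics.tip_of(target, camera): "position" ([column, row] as shares, 0 to 1, of the picture: columns of its width, rows of its height: a listed point, or the origin of a listed thing).
The state is a dict: "t": time; "qpos": joint angles; "joint_velocities": joint speeds; "tau": joint torques, N m; "tcp_pos": TCP position; "tcp_rot": TCP orientation; "wrist_force": force on the tool from outside, world axes, zero at the start; "wrist_torque": the same for the moment, N m; "opening": finger opening in mm.
Only numpy, scipy, OpenCV 4.12 (cv2) and the standard library are available. Lean on these libraries where they do the work, as an engineer would, in place of code of your own. Each camera call takes 0.05 s, during which the arm holds its last target. There are 200 camera calls.

### The job

Take the hook pole from its wooden cradle and use its end to shove the lunchbox through the serving hatch, so that it stands on the far part of the grey board, clear of the sash. Then hook the pole into the brass ring and pull the sash right down until it is shut, keeping the hand itself off lunchbox and sash and not bringing the sash down on the lunchbox. Unhook, lay the pole back in its cradle as it lay, let go, and leave the other things where they are.

Things in the scene. Friction and masses are not known exactly. Their poses are not given: they have to be found in the camera images.
- hatch: Serving hatch, fixed: grey board lying flat, 290 mm wide, 6 mm thick, from 105 mm before the sash plane to 195 mm beyond it; two aluminium posts 34 x 32 mm, centres 165 mm either side; lintel from 400 to 430 mm height. Origin: on the counter, in the sash plane, midway between the posts. x points through the hatch, away from the robot; y left; z up.
- sash: The sash: red frame 296 mm wide, 190 high, 14 thick, clear pane, brass ring on its robot side. Origin: centre of its lower edge; axes as the hatch's. It slides straight down; the lower edge is 162 mm above the counter fully up, starts 132 to 162, and is 7 mm when shut (firm stop, 1 mm over the board). Counterbalanced, it stays where left; 3 to 4 N pulls it at 50 mm/s.
- ring (a point): Centre of the upright brass ring, parallel to the sash, 52 mm on the robot side of its mid-plane, 146 mm above its lower edge. Opening 56 mm, bar 8 mm, 72 mm over all. Only a 10 mm stem joins its topmost point to the sash. Axes as the hatch's. Pass the hook through, lower it until the shank bears on the lower bar with the tip behind it, and draw straight down.
- pole: Hook pole, 100 g: blue handle 16 mm wide (y), 22 mm high (z), from 85 mm behind to 50 mm ahead of the origin, then a round steel shank 9 mm thick along x to 170 mm ahead, where it turns straight down (-z) by 22 mm plus its 4.5 mm round end. Origin: on the handle's axis, near the centre of mass, where to grip it from above across y. x points to the hook, z up as it lies in the cradle.
- pole_tip (a point): Lowest point of the pole's down-turned tip: 170 mm ahead of the pole's origin, 26.5 mm below its axis. Axes as the pole's.
- cradle: Wooden cradle for the pole, fixed: base 220 x 70 x 8 mm, two notched rests 14 mm thick, 62 mm behind and 100 mm ahead of its origin; slots 25 mm wide, flared tops to 32 mm above each seat (seats 49 and 55.5 mm high). Free room between the rests for fingers. Origin: on the counter under the pole's origin as it lies; x along the pole to the hook end.
- cradle_seat (a point): Where the pole's origin belongs when it lies in the cradle: 60 mm above the cradle's origin. Axes as the cradle's.
- lunchbox: Green open two-compartment lunchbox, 110 mm (x, through the hatch) by 150 mm (y) by 55 mm high, walls 4 mm, about 300 g, standing on the grey board across the sash plane. Origin: centre of its underside.
- jar: Clear glass jar with a wire bail clip, 92 mm across, 145 mm high, loose. Origin: centre of its underside.
- spatula: Orange silicone spatula, 240 mm long, lying. Loose.
- teaspoon: Yellow plastic teaspoon, 140 mm long, lying. Loose.
- mug: Blue mug, 80 mm across, 90 mm high, loose.
- sauce: Amber sauce bottle, 60 mm across, 180 mm high, loose.
- tin: Tin with a green label, 74 mm across, 100 mm high, loose.
Mind the look-alikes: they are no part of the job. Leave any blue look-alike of the cradle alone. Several things have the shape of the lunchbox; the one meant has the colours described above.

How it is judged (in metres and radians):
On the way, in this order (a step that is already met when the one before it is completed fails the run):
1. the pole is lifted out of its cradle (distance between pole and cradle_seat above 0.05 m and contact force between pole and cradle below 0.1 N), for 0.1 s.
2. the lunchbox is pushed through, clear of the sash, with the sash still up (x of lunchbox in the frame of hatch between 0.06 and 0.15 m and y of lunchbox in the frame of hatch between -0.09 and 0.09 m and angle between lunchbox's own z axis and vertical below 0.1 rad and z of lunchbox in the frame of hatch below 0.02 m and z of sash in the frame of hatch above 0.102 m), for 0.1 s.
3. the pole's hook is in the ring, its tip behind the lower bar, with the sash still up (z of sash in the frame of hatch above 0.102 m and x of pole_tip in the frame of ring between 0.004 and 0.045 m and y of pole_tip in the frame of ring between -0.03 and 0.03 m and z of pole_tip in the frame of ring between -0.058 and -0.032 m), for 0.1 s.
4. the sash is pulled right down by the hook in the ring (z of sash in the frame of hatch below 0.013 m and distance between pole_tip and ring below 0.07 m), for 0.1 s.
At the end, for the whole second after the job is handed in: Sash within 6 mm of shut; lunchbox upright and still on the board, its centre 60 to 150 mm beyond the sash plane, within 90 mm of the middle; pole released and still in both rests, tip down, hook end as it lay, within 30 mm lengthwise, 8 mm sideways and 6 mm in height of its place (z of sash in the frame of hatch below 0.013 m and x of lunchbox in the frame of hatch between 0.06 and 0.15 m and y of lunchbox in the frame of hatch between -0.09 and 0.09 m and angle between lunchbox's own z axis and vertical below 0.1 rad and z of lunchbox in the frame of hatch below 0.02 m and linear speed of each of lunchbox, pole below 0.02 m/s and x of pole in the frame of cradle_seat between -0.03 and 0.03 m and y of pole in the frame of cradle_seat between -0.008 and 0.008 m and z of pole in the frame of cradle_seat between -0.006 and 0.006 m and x of pole_tip in the frame of cradle_seat above 0.12 m and z of pole_tip in the frame of cradle_seat below -0.015 m and angle between pole's own z axis and vertical below 0.15 rad and contact force between the fingers and pole below 0.05 N); the robot touches nothing.
It fails at once if the robot's hand or arm pushes the lunchbox (contact force between any of the fingers, the arm and lunchbox above 1 N).
It fails at once if the robot's hand or arm touches the sash or its ring (contact force between any of the fingers, the arm and sash above 1 N).
It fails at once if the sash is brought down on the lunchbox (contact force between sash and lunchbox above 3 N).
It fails at once if another thing is moved by more than 30 mm or tipped (distance of any of jar, spatula, teaspoon, mug, sauce, tin from where it was at the start of the episode above 0.03 m or angle between any of jar, mug, sauce, tin's own z axis and vertical above 0.35 rad).
It also fails if it takes over 59 s, if anything falls off the work surface, if the arm or the gripper's body presses on something with over 40 N, if the wrist force passes 120 N, or if a joint passes its speed limit or range.

## Working session

There is one attempt and no reset: what is moved stays moved. The work goes in short steps, Python scripts to look and compute and a shell command to move; the robot and the scene stay as the last step left them, time stands still between calls to the robot, and variables do not carry over. Pictures are saved under pics/ and viewed, about 8 in all and at most 12, crops included, and the job is handed in when it is done.

```bash
mkdir -p pics; ls
cat > h.py <<'E'
import numpy as np, cv2
from rig import monitor, optics, order, arm
def cap(n,f=None):
    p,d=optics.capture(n)
    if f: cv2.imwrite('pics/'+f,p)
    return p,d
def ray(n,u,v):
    c=optics.camera_info(n); R=np.array(c['rotation']); 
    return np.array(c['position']),R@np.array([(u-c['cx'])/c['fx'],(v-c['cy'])/c['fy'],1])
def at(n,d,u,v):
    o,r=ray(n,u,v); z=d[int(round(v)),int(round(u))]; return o+r*z
def atz(n,u,v,z):
    o,r=ray(n,u,v); return o+r*(z-o[2])/r[2]
def cloud(n,d):
    c=optics.camera_info(n); v,u=np.mgrid[:384,:512]
    P=np.stack([(u-c['cx'])/c['fx']*d,(v-c['cy'])/c['fy']*d,d],-1)
    return P@np.array(c['rotation']).T+np.array(c['position'])
def px(n,P):
    c=optics.camera_info(n); q=np.array(c['rotation']).T@(np.array(P)-c['position']); return c['fx']*q[0]/q[2]+c['cx'],c['fy']*q[1]/q[2]+c['cy']
E
python3 - <<'E'
from h import *
for n in('side','top'):
    p,d=cap(n,n+'0.png'); np.save(n+'0.npy',d); print(n,optics.camera_info(n))
    for t in('pole','cradle','lunchbox','ring','pole_tip','cradle_seat','hatch','sash'):
        for r in optics.tip_of(t,n)[:3]:
            u,v=r['position'][0]*512,r['position'][1]*384
            print(t,round(r['p'],2),round(u),round(v),at(n,d,min(u,511),min(v,383)).round(0))
print(monitor.read_state())
E
```

```text
pics
side {'fx': 358.5049148300927, 'fy': 358.5049148300927, 'cx': 257.64711566874405, 'cy': 194.98802688391388, 'position': array([ 381.76128306, -882.82825427,  841.25831135]), 'rotation': array([-127.25572167,   -1.16418749,   -4.86380535])}
pole 0.57 250 170 [-2751. -4015. -2291.]
cradle 0.74 249 181 [-1908. -3173. -1449.]
cradle 0.59 179 182 [33890. 32626. 34350.]
lunchbox 0.9 259 257 [-5918. -7183. -5459.]
lunchbox 0.67 334 229 [-36858. -38123. -36399.]
ring 0.78 325 151 [-35233. -36498. -34773.]
ring 0.35 327 223 [-36826. -38091. -36367.]
pole_tip 0.79 295 175 [-26719. -27984. -26260.]
pole_tip 0.43 316 177 [-36067. -37332. -35608.]
cradle_seat 0.68 178 169 [36037. 34772. 36496.]
cradle_seat 0.61 246 169 [ -783. -2048.  -324.]
hatch 0.9 327 225 [-36662. -37927. -36203.]
hatch 0.25 334 195 [-36451. -37716. -35992.]
sash 0.91 334 195 [-36577. -37842. -36118.]
top {'fx': 412.56994761791043, 'fy': 412.56994761791043, 'cx': 254.18128213549176, 'cy': 194.91546313222236, 'position': array([ 363.47156096,  -36.9689721 , 1625.44926632]), 'rotation': array([-175.7211692 ,   -0.26343481,
[... 610 characters left out ...]
4 123 [-120423. -120824. -119161.]
{'t': 0.9, 'qpos': array([ 6.38864098e+01,  2.42430643e+01,  9.33858019e+01,  1.55849103e-03,
        6.23735418e+01, -1.08706715e+00]), 'joint_velocities': array([ 0.04669186,  0.06723654, -0.02095319,  0.10402579,  0.00296182,
       -0.03771473]), 'tau': array([-3.39354840e-03, -5.57330418e+01, -2.82147539e+01, -1.58612443e-04,
        9.82709716e-04, -6.78774157e-07]), 'tcp_pos': array([264.34580715, 566.32478054, 248.30980432]), 'tcp_rot': array([-9.00023813e+01,  1.42621136e-03, -2.50272458e+01]), 'wrist_force': array([-0.01919223,  0.59896966, -0.39215225]), 'wrist_torque': array([ 0.00821202,  0.0145192 , -0.009195  ]), 'opening': 85.47679622001944}
```

```bash
sed -i "s/np.array(c\['rotation'\])/Rotation.from_euler('xyz',c['rotation'],degrees=True).as_matrix()/; 1a from scipy.spatial.transform import Rotation" h.py
python3 - <<'E'
from h import *
D={n:np.load(n+'0.npy') for n in('side','top')}
L={'side':dict(pole=(250,170),cr1=(249,181),cr2=(179,182),lb1=(259,257),lb2=(334,229),ring=(325,151),tip=(295,175),tip2=(316,177),seat=(246,169),hatch=(327,225),sash=(334,195)),
'top':dict(pole=(157,204),cr1=(161,278),cr2=(159,200),lb1=(267,195),lb2=(234,132),lb3=(321,135),ring=(231,130),tip=(164,158),seat=(155,199),hatch=(234,134),sash=(234,123))}
for n in L:
  for k,(u,v) in L[n].items(): print(n,k,at(n,D[n],u,v).round(0))
a=cv2.imread('pics/side0.png');b=cv2.imread('pics/top0.png')
cv2.imwrite('pics/a.png',cv2.resize(a,(800,600)));cv2.imwrite('pics/b.png',cv2.resize(b,(800,600)))
E
```

```text
side pole [469. 317.  51.]
side cr1 [464. 302.   9.]
side cr2 [184. 317.   4.]
side lb1 [ 468. -116.   12.]
side lb2 [718. -48.  54.]
side ring [721. 180. 211.]
side tip [661. 348.  -0.]
side tip2 [732. 279.  34.]
side seat [453. 317.  57.]
side hatch [718.  21.   9.]
side sash [719.  10. 148.]
top pole [455. 320.  71.]
top cr1 [171. 321.   7.]
top cr2 [470. 314.  61.]
top lb1 [480. -97.  38.]
top lb2 [678.  16. 265.]
top lb3 [ 694. -302.  109.]
top ring [744.  38.  13.]
top tip [631. 294.  62.]
top seat [474. 327.  71.]
top hatch [727.  26.  15.]
top sash [727.  18. 191.]
```

View pics/a.png

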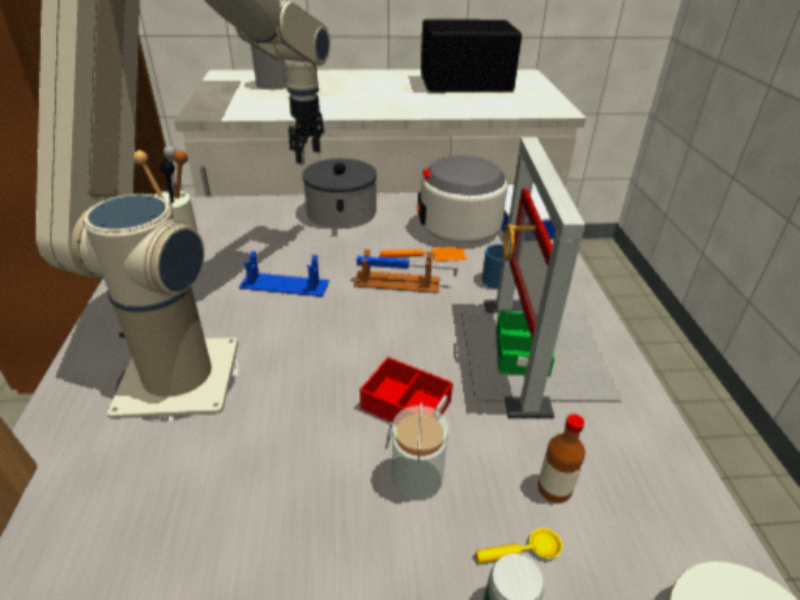

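View pics/b.png

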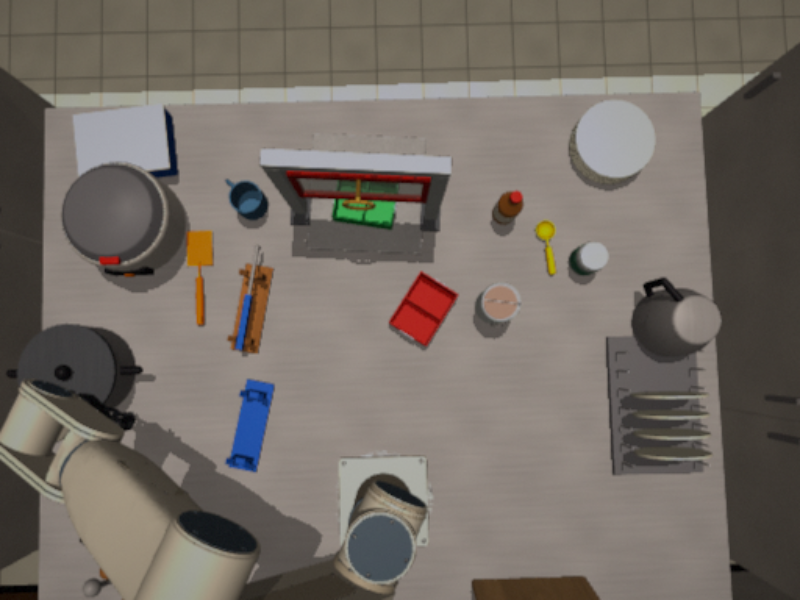

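```bash
cat > seg.py <<'E'
from h import *
def get(n,p,d):
    P=cloud(n,d); h=cv2.cvtColor(p,cv2.COLOR_BGR2HSV).astype(int); return P,h,d>0
def rect(Q):
    (c,s,a)=cv2.minAreaRect(Q[:,:2].astype(np.float32)); return np.round(c,1),np.round(s,1),round(a,1)
def box(P,lo,hi): return ((P>lo)&(P<hi)).all(-1)
E
python3 - <<'E'
from seg import *
for n in('side','top'):
    p=cv2.imread(f'pics/{n}0.png'); P,h,ok=get(n,p,np.load(n+'0.npy'))
    H,S,V=h[...,0],h[...,1],h[...,2]
    def rep(k,m):
        Q=P[m&ok]
        if len(Q)<5: print(n,k,len(Q));return
        print(n,k,len(Q),rect(Q),'z',np.percentile(Q[:,2],[2,20,50,80,98]).round(0),'med',np.median(Q,0).round(1))
    B=lambda *a:box(P,a[:3],a[3:])
    A=B(340,220,-10,700,400,150)
    rep('handle',A&(H>100)&(H<130)&(S>120))
    rep('cradle',A&(H>3)&(H<20)&(S>100)&B(340,220,0,590,340,100))
    rep('cradlebase',A&(H>3)&(H<20)&(S>100)&B(340,220,3,590,345,14))
    rep('shank',B(500,250,40,680,345,90)&(S<60))
    W=B(550,-200,2,1000,260,460)
    rep('green',W&(H>45)&(H<80)&(S>120))
    rep('greentop',B(550,-200,48,1000,260,70)&(H>45)&(H<80)&(S>120))
    rep('lintel',B(550,-250,415,1000,300,450)&(S<60))
    rep('red',W&((H<5)|(H>174))&(S>120))
    rep('ring',W&(H>10)&(H<32)&(S>110)&B(550,-100,100,1000,150,400))
    rep('board',B(550,-200,3,1000,260,9)&(S<40))
E
```

```text
side handle 171 (array([447.1, 318.6]), array([ 25.9, 131.8]), 83.0) z [51. 57. 65. 71. 74.] med [457.3 318.8  64.8]
side cradle 558 (array([482.2, 310.1]), array([ 67.2, 217.7]), 82.9) z [ 2.  6.  8. 17. 80.] med [499.4 306.2   8.5]
side cradlebase 448 (array([484. , 314.7]), array([ 68.7, 218.2]), 79.3) z [ 3.  6.  8. 10. 12.] med [491.4 308.4   7.8]
side shank 67 (array([575.8, 300.9]), array([ 15.3, 120.7]), 78.2) z [42. 57. 61. 63. 65.] med [595.3 297.3  61.1]
side green 746 (array([726.3,  -6.3]), array([106.9, 231.6]), 2.6) z [ 8. 14. 32. 51. 62.] med [719.3  27.4  32.2]
side greentop 188 (array([738.9,  27. ]), array([154.5, 109.5]), 81.7) z [48. 51. 56. 60. 62.] med [706.4  27.6  56.2]
side lintel 917 (array([726.3,  25.9]), array([365.8,  34.8]), 85.8) z [416. 425. 429. 430. 431.] med [719.9 -26.3 429.2]
side red 625 (array([694.1, -10.2]), array([351.4, 137.5]), 56.2) z [ 22. 163. 290. 331. 333.] med [723.3  27.3 289.5]
side ring 179 (array([696.9,  27.5]), array([230.1,  53. ]), 84.1) z [148. 268. 299. 321. 325.] med [675.8  25.6 298.7]
side board 3104 (array([776.5,  26.
[... 543 characters left out ...]
op green 510 (array([718.9,  30.2]), array([147.7,  81.8]), 80.5) z [ 4.  9. 13. 46. 67.] med [716.1  22.1  12.7]
top greentop 90 (array([714.6,  31.3]), array([147.5,  58.5]), 83.1) z [49. 54. 60. 63. 67.] med [696.   32.7  59.6]
top lintel 1512 (array([729. ,  26.5]), array([360.1,  35.9]), 85.9) z [418. 427. 430. 432. 435.] med [727.2  25.7 429.8]
top red 803 (array([701.9,  -8.8]), array([356.2, 150.9]), 56.5) z [ 56. 165. 316. 332. 338.] med [725.7  23.2 315.6]
top ring 136 (array([700.2,  10.2]), array([115.8,  56.3]), 87.4) z [146. 270. 316. 324. 326.] med [680.4  29.2 315.7]
top board 2810 (array([775.1,  30. ]), array([458.8, 450.1]), 89.9) z [3. 4. 5. 7. 9.] med [702.5  22.5   5.4]
```

```bash
python3 -m inch '20 -24 0 0 0 .024 0; 50 -61 -5 0 0 .061 0; 80 -98 -20 0 0 .1 0; 110 -134 -40 0 0 .13 0; 140 -170 -60 0 0 .17 0; 165 -200 -75 0 0 .2 0; 185 -225 -90 0 0 .23 0; 197 -239 -98 0 0 .244 0; 202 -244 -98 0 0 .244 0; 202 -244 -98 0 0 .244 0' 60
python3 - <<'E'
from h import *
s=monitor.read_state();print(s['tcp_rot'],s['wrist_force'])
p,d=cap('top','top1.png'); q,e=cap('side','side1.png')
a=cv2.resize(p[130:260,100:260],None,fx=2.5,fy=2.5);b=cv2.resize(q[100:230,180:340],None,fx=2.5,fy=2.5)
cv2.imwrite('pics/c1.png',np.hstack([a,b]))
E
```

```text
t: 1.9
tcp_pos: [467.0, 322.0, 150.5]
tcp_rot: [-90.0, -0.0, -11.2]
wrist_force: [-0.7, 0.6, 0.2]
opening: 85.5
[-8.99889531e+01 -5.17102087e-03 -1.11536152e+01] [-0.70221285  0.55449934  0.18369926]
```

View pics/c1.png

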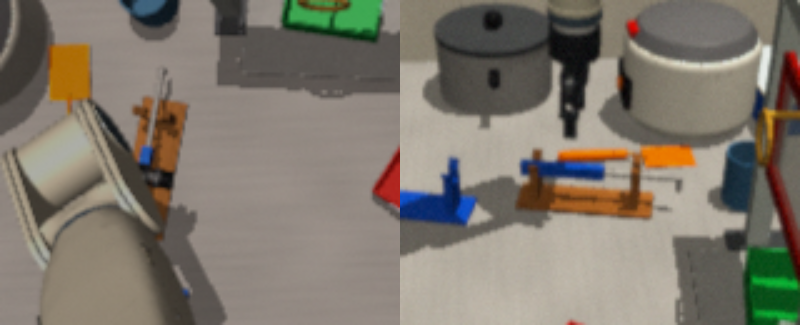

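The crop shows the open gripper over the blue handle (side crop about 570,130), between the brown rests, aligned with the pole. I'll descend and grip.

```bash
python3 -m inch '0 0 -20 0 0 0 0; 0 0 -45 0 0 0 0; 0 0 -70 0 0 0 0; 0 0 -86 0 0 0 0; 0 0 -92 0 0 0 0; 0 0 -92 0 0 0 0; 0 0 -92 0 0 0 255; 0 0 -92 0 0 0 255; 0 0 -92 0 0 0 255; 0 0 -92 0 0 0 255; 0 0 -92 0 0 0 255; 0 0 -92 0 0 0 255' 100
python3 -m inch '0 0 0 0 0 0 255; 0 0 0 0 0 0 255; 0 0 0 0 0 0 255'
```

```text
t: 3.2
tcp_pos: [466.7, 322.4, 59.0]
tcp_rot: [-90.0, -0.0, -11.0]
wrist_force: [-1.0, -0.9, 5.0]
opening: 14.5
t: 3.5
tcp_pos: [466.7, 322.4, 59.0]
tcp_rot: [-90.0, -0.0, -11.0]
wrist_force: [-1.2, -1.1, 5.3]
opening: 14.7
```

```bash
python3 -m inch '0 0 5 0 0 0 255; 0 0 15 0 0 0 255; 0 0 35 0 0 0 255; 0 0 60 0 0 0 255; 0 0 85 0 0 0 255; 0 0 98 0 0 0 255; 0 0 100 0 0 0 255; 0 0 100 0 0 0 255'
python3 -m inch '2 -20 0 0 0 .01 255; 5 -55 0 0 0 .024 255; 8 -90 0 0 0 .04 255; 12 -125 0 0 0 .055 255; 15 -160 0 0 0 .07 255; 18 -195 0 0 0 .085 255; 21 -230 0 0 0 .1 255; 24 -255 0 0 0 .11 255; 26 -270 0 0 0 .118 255; 26 -276 0 0 0 .12 255; 26 -276 0 0 0 .12 255'
python3 - <<'E'
from h import *
p,d=cap('top','top2.png'); q,e=cap('side','side2.png'); np.save('top2.npy',d); np.save('side2.npy',e)
a=cv2.resize(p[70:250,150:310],None,fx=2.5,fy=2.5);b=cv2.resize(q[90:270,220:380],None,fx=2.5,fy=2.5)
cv2.imwrite('pics/c2.png',np.hstack([a,b]))
E
```

```text
t: 4.3
tcp_pos: [466.2, 322.2, 158.3]
tcp_rot: [-90.0, -0.0, -11.0]
wrist_force: [-0.4, -1.0, -0.4]
opening: 14.6
t: 5.4
tcp_pos: [491.7, 45.8, 157.4]
tcp_rot: [-90.0, 0.1, -4.3]
wrist_force: [-0.1, 0.0, -0.9]
opening: 14.5
```

View pics/c2.png

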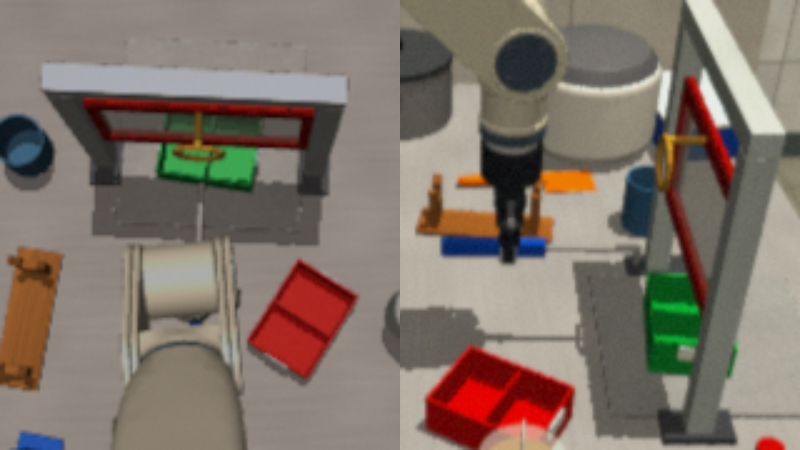

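Run:
```python
from seg import *
hx=np.array([.9974,-.0715]);hy=np.array([.0715,.9974]);o=np.array([727.5,26.2])
for n in('side','top'):
    p=cv2.imread(f'pics/{n}2.png'); P,h,ok=get(n,p,np.load(n+'2.npy'));H,S,V=[h[...,i] for i in range(3)]
    X=(P[...,:2]-o)@hx; Y=(P[...,:2]-o)@hy; Z=P[...,2]
    for z in range(180,560,40):
        m=ok&(Z>z)&(Z<z+40)&(X<-100)&(X>-500)&(abs(Y)<130)
        if m.sum()>10: print(n,'arm',z,np.percentile(X[m],99).round(0),'Y',np.percentile(Y[m],[1,99]).round(0))
    m=ok&(X>-185)&(X<-60)&(abs(Y)<40)&(Z>110)&(Z<200)
    if m.sum()>5:
        f=np.polyfit(X[m],Y[m],1); g=np.polyfit(X[m],Z[m],1); print(n,'shank',m.sum(),'X',X[m].min(),X[m].max(),'Y slope',f,'Z',g,np.median(Z[m]))
    m=ok&(X>-75)&(X<-20)&(abs(Y)<60)&(Z>220)&(Z<350)&(H>10)&(H<32)&(S>90)
    print(n,'ring',m.sum(),X[m].min(),np.percentile(X[m],[10,50]),'Y',Y[m].min(),Y[m].max(),'Z',np.percentile(Z[m],[2,50,98]))
    m=ok&(Z>230)&(Z<345)&(abs(X)<25)&(abs(Y)<150)&((H<5)|(H>174))&(S>120)
    print(n,'sash top',np.percentile(Z[m],[50,90,98]),np.percentile(Y[m],[1,99]))
    m=ok&(Z>40)&(Z<70)&(abs(X)<150)&(abs(Y)<120)&(H>45)&(H<80)&(S>120)
    print(n,'box Y',np.percentile(Y[m],[1,99]),'X',np.percentile(X[m],[1,99]))
```

```text
side arm 180 -223.0 Y [-52.   0.]
side arm 220 -220.0 Y [-62.  12.]
side arm 260 -201.0 Y [-36.  -5.]
side arm 300 -202.0 Y [-37.   4.]
side arm 340 -199.0 Y [-37.  -0.]
side arm 380 -194.0 Y [-63.  -1.]
side arm 420 -186.0 Y [-66. -47.]
side arm 460 -195.0 Y [-71.  56.]
side arm 500 -233.0 Y [-74.  50.]
side arm 540 -276.0 Y [-74.  43.]
side shank 121 X -184.84300582529605 -65.53872698892604 Y slope [3.24393103e-04 1.53134251e+00] Z [-8.05027970e-02  1.49127973e+02] 160.91825260806297
side ring 148 -57.50986182518233 [-56.35115391 -53.02278369] Y -35.77402490832863 32.452646205937725 Z [259.26104844 298.98135958 325.34846738]
side sash top [330.07568902 332.52319405 333.32683838] [-114.52075422  139.89439829]
side box Y [-78.56254311  79.77226652] X [-48.11817777  58.08675856]
top arm 420 -184.0 Y [-63.  56.]
top arm 460 -192.0 Y [-61.  62.]
top arm 500 -224.0 Y [-67.  59.]
top arm 540 -266.0 Y [-73.  52.]
top shank 59 X -146.44745324158077 -61.52698744797586 Y slope [1.19321513e-03 2.74165341e+00] Z [1.02865322e-02 1.62957000e+02] 161.98810511890542
top ring 98 -54.749506179132524 [-53.00451196 -50.15805608] Y -28.684212029452162 33.75487188512443 Z [259.69415774 317.13123774 327.04173649]
top sash top [330.20817184 334.6209819  336.44304985] [-144.87414251  148.41831389]
top box Y [-68.73589574  78.09272115] X [-44.46162498   8.43229449]
```

```bash
python3 -m inch '0 0 -10 0 0 0 255; 0 0 -30 0 0 0 255; 0 0 -55 0 0 0 255; 0 0 -80 0 0 0 255; 0 0 -100 0 0 0 255; 0 0 -110 0 0 0 255; 0 0 -110 0 0 0 255'
python3 -m inch '5 -.4 0 0 0 0 255; 10 -.7 0 0 0 0 255; 15 -1.1 0 0 0 0 255; 20 -1.4 0 0 0 0 255; 25 -1.8 0 0 0 0 255; 30 -2.1 0 0 0 0 255; 35 -2.5 0 0 0 0 255; 40 -2.9 0 0 0 0 255; 45 -3.2 0 0 0 0 255; 50 -3.6 0 0 0 0 255; 55 -3.9 0 0 0 0 255; 60 -4.3 0 0 0 0 255'
python3 - <<'E'
from h import *
p,d=cap('top','top3.png'); q,e=cap('side','side3.png')
a=cv2.resize(p[70:250,150:310],None,fx=2.5,fy=2.5);b=cv2.resize(q[90:270,220:380],None,fx=2.5,fy=2.5)
cv2.imwrite('pics/c3.png',np.hstack([a,b]))
E
```

```text
t: 6.2
tcp_pos: [491.2, 46.8, 46.8]
tcp_rot: [-90.0, 0.2, -4.1]
wrist_force: [-0.5, 0.0, -1.2]
opening: 14.2
t: 7.4
tcp_pos: [552.7, 42.0, 48.3]
tcp_rot: [-90.0, 0.0, -4.2]
wrist_force: [-3.4, -0.1, 1.8]
opening: 14.5
```

View pics/c3.png

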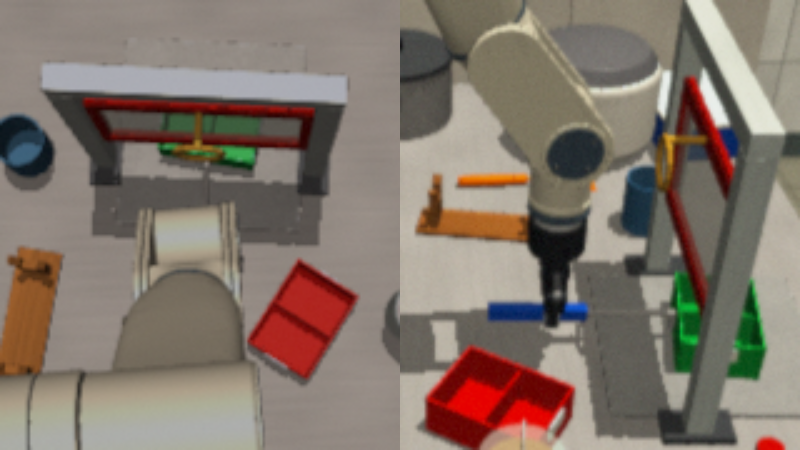

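The pole end bears mid-face on the green box (side crop about 675,315), the box moves square, and the wrist is clear of the ring. Continuing.

```bash
python3 -m inch '5 -.4 0 0 0 0 255; 10 -.7 0 0 0 0 255; 15 -1.1 0 0 0 0 255; 20 -1.4 0 0 0 0 255; 25 -1.8 0 0 0 0 255; 30 -2.1 0 0 0 0 255; 35 -2.5 0 0 0 0 255; 38 -2.7 0 0 0 0 255; 40 -2.9 0 0 0 0 255; 41 -2.9 0 0 0 0 255; 41 -2.9 0 0 0 0 255'
python3 - <<'E'
from seg import *
hx=np.array([.9974,-.0715]);hy=np.array([.0715,.9974]);o=np.array([727.5,26.2])
C=[]
for n in('side','top'):
    p,d=cap(n,n+'4.png');P,h,ok=get(n,p,d);H,S,V=[h[...,i] for i in range(3)]
    X=(P[...,:2]-o)@hx; Y=(P[...,:2]-o)@hy; Z=P[...,2]
    m=ok&(Z>8)&(Z<70)&(X>-80)&(X<200)&(abs(Y)<120)&(H>45)&(H<80)&(S>100)
    print(n,'box Y',np.percentile(Y[m],[1,99]),'X',np.percentile(X[m],[1,99]),rect(np.c_[X[m],Y[m]]))
E
```

```text
t: 8.6
tcp_pos: [593.6, 39.1, 48.3]
tcp_rot: [-90.0, -0.0, -4.2]
wrist_force: [-1.4, 0.4, -1.6]
opening: 14.4
side box Y [-84.65896964  68.45419073] X [ 60.8386385 153.0515018] (array([110.9,  -6. ]), array([157.7,  76.7]), 78.9)
top box Y [-57.2274266   66.30317847] X [136.5521837 157.1240056] (array([147.2,   2.7]), array([ 21.7, 127.7]), 0.8)
```

```bash
python3 -m inch '-8 .6 0 0 0 0 255; -25 1.8 0 0 0 0 255; -50 3.6 0 0 0 0 255; -75 5.4 0 0 0 0 255; -100 7.1 0 0 0 0 255; -113 8 0 0 0 0 255; -115 8.2 0 0 0 0 255; -115 8.2 0 0 0 0 255'
python3 -m inch '0 -1 15 0 0 0 255; 0 -1 45 0 0 0 255; 0 -1 80 0 0 0 255; 0 -1 120 0 0 0 255; 0 -1 160 0 0 0 255; 0 -1 200 0 0 0 255; 0 -1 230 0 0 0 255; 0 -1 247 0 0 0 255; 0 -1 251 0 0 0 255; 0 -1 251 0 0 0 255; 0 -1 251 0 0 0 255'
cat > m.py <<'E'
from seg import *
import sys
k=sys.argv[1]
hx=np.array([.9974,-.0715]);hy=np.array([.0715,.9974]);o=np.array([727.5,26.2])
ims=[]
for n in('side','top'):
    p,d=cap(n,n+k+'.png');P,h,ok=get(n,p,d);H,S,V=[h[...,i] for i in range(3)]
    X=(P[...,:2]-o)@hx; Y=(P[...,:2]-o)@hy; Z=P[...,2]
    m=ok&(X>-75)&(X<-20)&(abs(Y)<60)&(Z>100)&(Z<350)&(H>10)&(H<32)&(S>90)
    if m.sum(): print(n,'ring',m.sum(),'X',np.percentile(X[m],[2,10,50]).round(),'Y',np.percentile(Y[m],[1,99]).round(),'Z',np.percentile(Z[m],[2,50,98]).round())
    m=ok&(X>-190)&(X<-62)&(abs(Y)<20)&(Z>260)&(Z<320)
    if m.sum()>5: print(n,'shank',m.sum(),'X',X[m].max(),'Y',np.polyfit(X[m],Y[m],1),'Z fit',np.polyfit(X[m],Z[m],1),np.median(Z[m]))
    for t in('ring','pole_tip'):
        r=optics.tip_of(t,n)[:1]
        for q in r: print(n,t,round(q['p'],2),np.round(np.array(q['position'])*[512,384],1))
    ims.append(p)
u,v=map(int,px('side',[640,35,260]));u2,v2=map(int,px('top',[640,35,280]))
cr=lambda a,u,v:cv2.resize(a[v-60:v+60,u-65:u+65],None,fx=3,fy=3,interpolation=cv2.INTER_CUBIC)
cv2.imwrite(f'pics/c{k}.png',np.hstack([cr(ims[0],u,v),cr(ims[1],u2,v2)]))
E
python3 m.py 5
```

```text
t: 9.5
tcp_pos: [479.4, 47.4, 48.7]
tcp_rot: [-90.0, -0.1, -4.2]
wrist_force: [0.3, -0.0, -0.4]
opening: 14.7
t: 10.6
tcp_pos: [478.2, 46.2, 298.3]
tcp_rot: [-90.0, 0.1, -4.2]
wrist_force: [-0.4, 0.0, -1.9]
opening: 14.6
side ring 150 X [-57. -56. -53.] Y [-35.  32.] Z [259. 298. 325.]
side shank 129 X -78.29716637502904 Y [-0.01303283 -1.82377057] Z fit [-7.88239515e-02  2.87972134e+02] 300.40778363952745
side ring 0.65 [325.1 151.3]
side pole_tip 0.83 [317.3 159.5]
top ring 106 X [-54. -53. -50.] Y [-31.  33.] Z [259. 317. 329.]
top shank 72 X -77.60430861161532 Y [-0.00807186  1.34782753] Z fit [-1.18197981e-02  3.01221998e+02] 302.3629900324943
top ring 0.62 [227.9 127.9]
top pole_tip 0.63 [225.4 138.6]
```

View pics/c5.png

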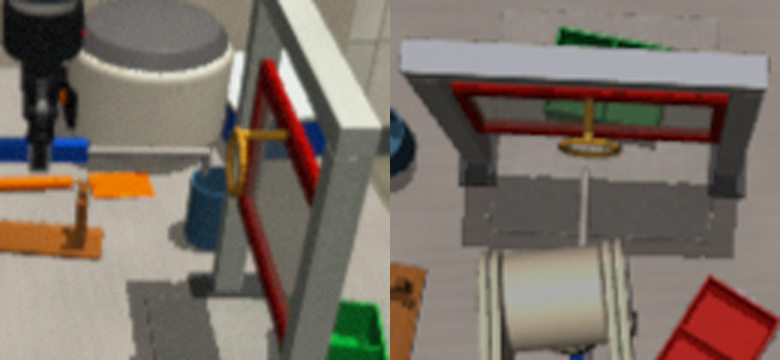

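The shank points straight at the ring (side crop: tip about 208,175, ring 238,160). Quick height check by intersecting the rays with the hatch mid-plane.

Run:
```python
from h import *
hx=np.array([.9974,-.0715]);hy=np.array([.0715,.9974]);o=np.array([727.5,26.2])
for k,(u,v) in dict(ring=(325.1,151.3),tip=(317.3,159.5)).items():
    c,r=ray('side',u,v); t=-((c[:2]-o)@hy)/(r[:2]@hy); q=c+t*r; print(k,(q[:2]-o)@hx,q[2])
```

```text
ring -54.23425616587089 299.31885670686336
tip -74.18452627965432 270.3603893347338
```

```bash
python3 -m inch '0 0 4 0 0 0 255; 5 -.4 4 0 0 0 255; 12 -.9 4 0 0 0 255; 20 -1.4 4 0 0 0 255; 28 -2 4 0 0 0 255; 36 -2.6 4 0 0 0 255; 43 -3.1 4 0 0 0 255; 49 -3.5 4 0 0 0 255; 50 -3.6 4 0 0 0 255; 50 -3.6 4 0 0 0 255'
python3 -m inch '0 0 -4 0 0 0 255; 0 0 -9 0 0 0 255; 0 0 -14 0 0 0 255; 0 0 -18 0 0 0 255; 0 0 -22 0 0 0 255; 0 0 -22 0 0 0 255'
python3 m.py 6
```

```text
t: 11.9
tcp_pos: [528.4, 42.7, 303.2]
tcp_rot: [-90.0, 0.0, -4.2]
wrist_force: [-0.5, 0.4, -1.4]
opening: 14.1
t: 12.5
tcp_pos: [528.0, 42.7, 280.6]
tcp_rot: [-90.0, 0.1, -4.2]
wrist_force: [-0.5, -0.0, -0.8]
opening: 14.2
side ring 139 X [-57. -56. -53.] Y [-34.  31.] Z [259. 301. 325.]
side shank 181 X -63.76126761749812 Y [0.03627877 3.53774884] Z fit [-2.16216792e-02  2.80463383e+02] 283.1923584651639
side ring 0.59 [325.1 150.5]
side pole_tip 0.88 [330.5 161.8]
top ring 106 X [-54. -53. -50.] Y [-31.  34.] Z [259. 316. 328.]
top shank 25 X -65.0990949041044 Y [-0.04355324 -0.71300233] Z fit [4.42720742e-02 2.90061779e+02] 286.98324034610823
top ring 0.8 [226.1 128.2]
top pole_tip 0.64 [352.1 157.8]
```

View pics/c6.png

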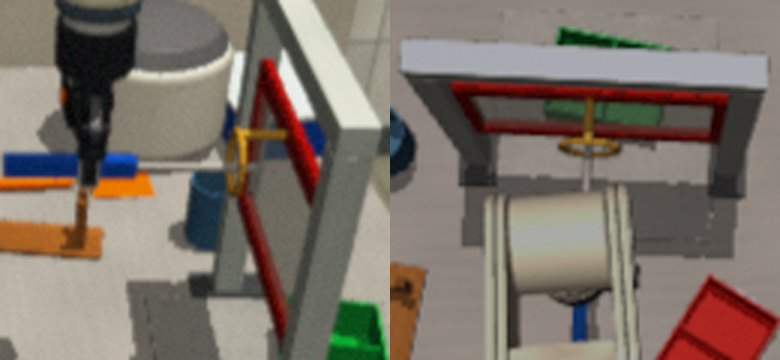

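The shank runs through the ring (side crop about 235,170), the tip behind it, no contact force yet. Lowering onto the bar, then drawing down.

```bash
python3 -m inch '0 0 -4 0 0 0 255; 0 0 -8 0 0 0 255; 0 0 -11 0 0 0 255; 0 0 -13 0 0 0 255; 0 0 -15 0 0 0 255; 0 0 -17 0 0 0 255; 0 0 -19 0 0 0 255; 0 0 -19 0 0 0 255; 0 0 -19 0 0 0 255'; python3 m.py 7
```

```text
t: 13.7
tcp_pos: [528.5, 42.7, 262.5]
tcp_rot: [-90.0, -0.0, -4.2]
wrist_force: [-0.6, 0.3, 0.4]
opening: 14.4
side ring 152 X [-57. -56. -53.] Y [-35.  32.] Z [259. 303. 324.]
side shank 158 X -62.84055167824606 Y [0.03127579 2.93411595] Z fit [-6.05088714e-02  2.59148316e+02] 266.31688255935177
side ring 0.62 [327.9 152.1]
side pole_tip 0.71 [329.1 168.1]
top ring 103 X [-54. -54. -50.] Y [-31.  34.] Z [258. 316. 327.]
top shank 28 X -62.98729231814209 Y [-0.02445943 -0.1627785 ] Z fit [-5.56572366e-02  2.63087225e+02] 267.81592037285486
top ring 0.64 [230.  128.9]
top pole_tip 0.54 [315.4 197. ]
```

```bash
python3 -m inch '0 0 -2 0 0 0 255; 0 0 -5 0 0 0 255; 0 0 -8 0 0 0 255; 0 0 -12 0 0 0 255; 0 0 -16 0 0 0 255; 0 0 -20 0 0 0 255; 0 0 -24 0 0 0 255; 0 0 -28 0 0 0 255; 0 0 -32 0 0 0 255; 0 0 -36 0 0 0 255; 0 0 -40 0 0 0 255; 0 0 -44 0 0 0 255'; python3 m.py 8
```

```text
t: 15.2
tcp_pos: [528.5, 42.7, 218.0]
tcp_rot: [-90.0, -0.0, -4.2]
wrist_force: [0.6, -1.2, 1.9]
opening: 14.3
side ring 134 X [-57. -56. -53.] Y [-35.  30.] Z [216. 259. 280.]
side shank 31 X -181.46408207855765 Y [ 0.56755807 92.4953428 ] Z fit [  1.54476963 582.34733045] 296.8390540661105
side ring 0.78 [325.9 163. ]
side pole_tip 0.69 [329.5 181.6]
top ring 93 X [-54. -53. -50.] Y [-30.  34.] Z [215. 273. 283.]
top ring 0.33 [232.4 132.2]
top pole_tip 0.49 [228.  131.7]
```

View pics/c8.png

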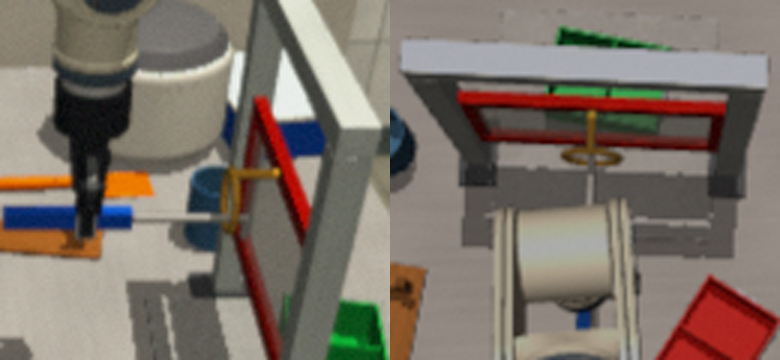

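The ring and sash follow the hook 1:1 (ring top 325 → 280), and the pole stays level. Continue to the stop.

```bash
python3 -m inch '0 0 -4 0 0 0 255; 0 0 -9 0 0 0 255; 0 0 -14 0 0 0 255; 0 0 -19 0 0 0 255; 0 0 -24 0 0 0 255; 0 0 -30 0 0 0 255; 0 0 -36 0 0 0 255; 0 0 -42 0 0 0 255; 0 0 -48 0 0 0 255; 0 0 -54 0 0 0 255; 0 0 -60 0 0 0 255; 0 0 -65 0 0 0 255'
python3 -m inch '0 0 -4 0 0 0 255; 0 0 -8 0 0 0 255; 0 0 -12 0 0 0 255; 0 0 -16 0 0 0 255; 0 0 -20 0 0 0 255; 0 0 -23 0 0 0 255; 0 0 -25 0 0 0 255; 0 0 -26 0 0 0 255; 0 0 -26 0 0 0 255';python3 m.py 9
```

```text
t: 16.7
tcp_pos: [528.3, 42.7, 152.8]
tcp_rot: [-90.0, 0.0, -4.2]
wrist_force: [-0.8, -0.4, 2.1]
opening: 14.6
t: 17.6
tcp_pos: [528.4, 42.7, 127.3]
tcp_rot: [-90.0, -0.0, -4.2]
wrist_force: [-0.2, -0.1, 3.3]
opening: 14.6
side ring 116 X [-57. -56. -53.] Y [-35.  31.] Z [126. 172. 190.]
side shank 39 X -163.62542217281114 Y [  0.83203464 127.9362604 ] Z fit [  0.60821769 389.66875602] 284.05703716253856
side ring 0.65 [319.7 186.7]
side pole_tip 0.71 [325.1 202.6]
top ring 92 X [-54. -53. -49.] Y [-31.  34.] Z [123. 180. 192.]
top ring 0.9 [227.8 136.9]
top pole_tip 0.51 [231.7 134.7]
```

```bash
python3 -m inch '0 0 -1.5 0 0 0 255; 0 0 -3 0 0 0 255; 0 0 -4 0 0 0 255; 0 0 -5 0 0 0 255; 0 0 -5 0 0 0 255; 0 0 -5 0 0 0 255';python3 m.py 10
```

```text
t: 18.5
tcp_pos: [529.1, 42.7, 122.6]
tcp_rot: [-90.0, -0.1, -4.2]
wrist_force: [0.2, -1.9, 4.1]
opening: 14.6
side ring 116 X [-57. -56. -52.] Y [-35.  31.] Z [126. 169. 191.]
side shank 43 X -163.08704121029916 Y [  0.93523319 144.71459038] Z fit [  1.09391212 469.92990526] 279.6199504554651
side ring 0.85 [320.4 186.1]
side pole_tip 0.73 [327.4 203.1]
top ring 90 X [-54. -53. -50.] Y [-31.  34.] Z [123. 181. 191.]
top ring 0.96 [230.5 136.8]
top pole_tip 0.59 [229.4 135. ]
```

View pics/c10.png

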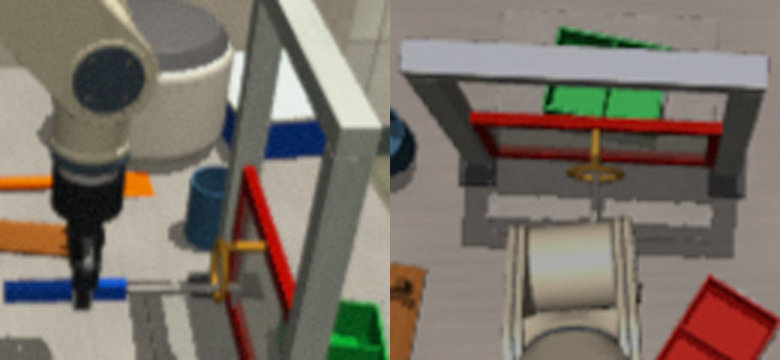

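The ring no longer follows (190 both times, shut would be 189): the sash is on its stop. Unhooking.

```bash
python3 -m inch '0 0 3 0 0 0 255; 0 0 8 0 0 0 255; 0 0 15 0 0 0 255; 0 0 23 0 0 0 255; 0 0 31 0 0 0 255; 0 0 37 0 0 0 255; 0 0 37 0 0 0 255'
python3 -m inch '-4 .3 0 0 0 0 255; -10 .7 0 0 0 0 255; -18 1.3 0 0 0 0 255; -26 1.9 0 0 0 0 255; -34 2.4 0 0 0 0 255; -42 3 0 0 0 0 255; -50 3.6 0 0 0 0 255; -58 4.1 0 0 0 0 255; -66 4.7 0 0 0 0 255; -70 5 0 0 0 0 255; -70 5 0 0 0 0 255'
python3 - <<'E'
from seg import *
hx=np.array([.9974,-.0715]);hy=np.array([.0715,.9974]);o=np.array([727.5,26.2])
for n in('side','top'):
    p,d=cap(n,n+'11.png');P,h,ok=get(n,p,d);H,S,V=[h[...,i] for i in range(3)]
    X=(P[...,:2]-o)@hx; Y=(P[...,:2]-o)@hy; Z=P[...,2]
    m=ok&(X>-75)&(X<-20)&(abs(Y)<60)&(Z>100)&(Z<350)&(H>10)&(H<32)&(S>90)
    print(n,'ring',np.percentile(Z[m],[2,50,98]).round())
    for k,a,b in(('shank',-225,-85),('handle',-360,-280)):
        m=ok&(X>a)&(X<b)&(abs(Y)<20)&(Z>130)&(Z<190)&((H>100)&(H<130)&(S>120)|(k=='shank'))
        if m.sum()>5: print(n,k,m.sum(),X[m].max(),'Y',np.polyfit(X[m],Y[m],1),'Z',np.polyfit(X[m],Z[m],1),np.median(Z[m]))
    print(optics.tip_of('pole_tip',n)[:1])
E
```

```text
t: 19.5
tcp_pos: [528.9, 42.8, 160.5]
tcp_rot: [-90.0, -0.1, -4.2]
wrist_force: [-0.3, -0.4, -0.4]
opening: 14.3
t: 20.6
tcp_pos: [457.8, 47.7, 159.4]
tcp_rot: [-90.0, 0.0, -4.2]
wrist_force: [0.3, -0.1, -0.3]
opening: 14.4
side ring [124. 166. 191.]
side shank 126 -99.40911730020589 Y [ 0.00034023 -0.31394409] Z [-4.06216972e-02  1.57461487e+02] 165.22872513826968
side handle 154 -284.56006850137095 Y [-0.01131693 -7.05227226] Z [6.28924224e-03 1.64733671e+02] 164.4274754784298
[{'position': [0.4967, 0.4872], 'p': 0.22}]
top ring [122. 180. 195.]
top shank 67 -96.10366711833375 Y [-0.00993996 -0.04258904] Z [-5.22674635e-03  1.66967170e+02] 168.04125342035718
top handle 12 -303.2743374890226 Y [  -0.78675212 -238.6214358 ] Z [9.83302579e-02 2.00786436e+02] 170.76021780127348
[{'position': [0.4479, 0.3573], 'p': 0.6}]
```

```bash
python3 -m inch '0 15 0 0 0 -.01 255; 2 45 0 0 0 -.024 255; 3 80 0 0 0 -.04 255; 4 115 0 0 0 -.055 255; 5 150 0 0 0 -.07 255; 6 185 0 0 0 -.085 255; 7 220 0 0 0 -.1 255; 8 250 0 0 0 -.11 255; 9 268 0 0 0 -.117 255; 9 275 0 0 0 -.119 255; 9 275 0 0 0 -.119 255; 9 275 0 0 0 -.119 255'
python3 - <<'E'
from h import *
s=monitor.read_state();print(s['tcp_pos'],s['tcp_rot'])
p,d=cap('top','top12.png'); q,e=cap('side','side12.png')
a=cv2.resize(p[130:260,100:260],None,fx=2.5,fy=2.5);b=cv2.resize(q[100:230,180:340],None,fx=2.5,fy=2.5)
cv2.imwrite('pics/c12.png',np.hstack([a,b]))
E
```

```text
t: 22.0
tcp_pos: [467.1, 321.9, 159.0]
tcp_rot: [-90.1, 0.0, -11.0]
wrist_force: [0.8, -0.5, -1.1]
opening: 14.3
[467.11412303 321.85072199 159.02493554] [-9.00518373e+01  3.56075477e-02 -1.09933360e+01]
```

View pics/c12.png

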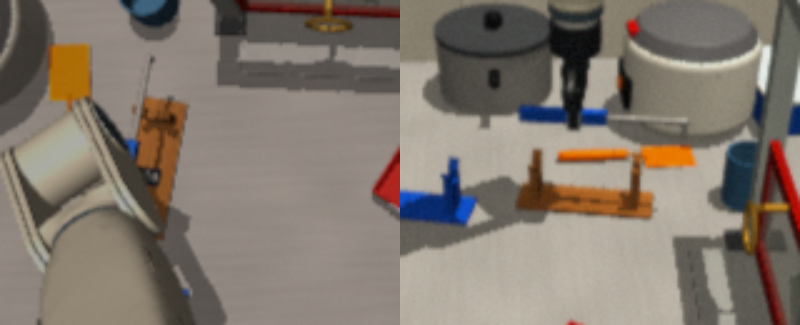

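The pole is above the cradle, parallel to it, hook end forward and only slightly tip-up. Lowering with a small nose-down correction.

```bash
python3 -m inch '0 0 -10 .004 .02 0 255; 0 0 -28 .006 .03 0 255; 0 0 -48 .006 .03 0 255; 0 0 -66 .006 .03 0 255; 0 0 -80 .006 .03 0 255; 0 0 -88 .006 .03 0 255; 0 0 -94 .006 .03 0 255; 0 0 -98 .006 .03 0 255; 0 0 -99 .006 .03 0 255; 0 0 -99 .006 .03 0 255'
python3 - <<'E'
from h import *
p,d=cap('top','top13.png'); q,e=cap('side','side13.png')
a=cv2.resize(p[130:260,100:260],None,fx=2.5,fy=2.5);b=cv2.resize(q[100:230,180:340],None,fx=2.5,fy=2.5)
cv2.imwrite('pics/c13.png',np.hstack([a,b]))
E
```

```text
t: 23.1
tcp_pos: [467.6, 322.9, 60.6]
tcp_rot: [-90.0, 1.7, -11.0]
wrist_force: [-0.7, 0.7, -0.5]
opening: 14.3
```

View pics/c13.png

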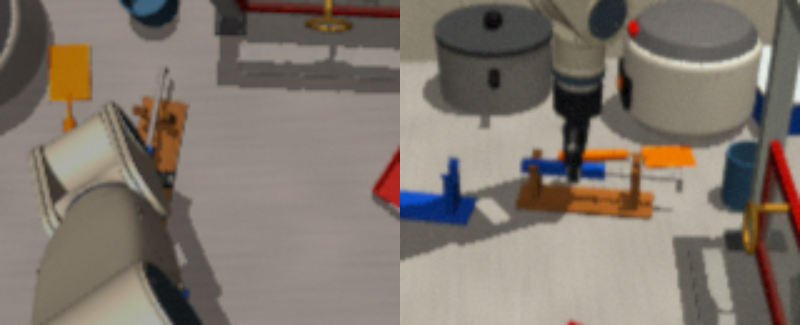

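In both rests (side crop: handle at 540,165; shank through the right rest at 635,175). Release and withdraw.

```bash
python3 -m inch '0 0 -1.5 0 0 0 255; 0 0 -1.5 0 0 0 255; 0 0 -1.5 0 0 0 0; 0 0 -1.5 0 0 0 0; 0 0 -1.5 0 0 0 0; 0 0 -1.5 0 0 0 0; 0 0 -1.5 0 0 0 0; 0 0 -1.5 0 0 0 0; 0 0 -1.5 0 0 0 0'
python3 -m inch '0 0 5 0 0 0 0; 0 0 20 0 0 0 0; 0 0 45 0 0 0 0; 0 0 75 0 0 0 0; 0 0 110 0 0 0 0; 0 0 145 0 0 0 0; -40 30 170 0 0 0 0; -80 65 185 0 0 0 0; -115 100 190 0 0 0 0; -145 135 190 0 0 0 0; -160 150 190 0 0 0 0; -160 150 190 0 0 0 0'
python3 - <<'E'
from seg import *
hx=np.array([.9974,-.0715]);hy=np.array([.0715,.9974]);o=np.array([727.5,26.2])
I=[]
for n in('side','top'):
    p,d=cap(n,n+'14.png');P,h,ok=get(n,p,d);H,S,V=[h[...,i] for i in range(3)];I.append(p)
    B=lambda *a:box(P,a[:3],a[3:])&ok
    m=B(340,220,-10,700,400,150)&(H>100)&(H<130)&(S>120); print(n,'handle',rect(P[m]),np.median(P[m],0).round(1))
    m=B(500,250,40,680,345,90)&(S<60); print(n,'shank',rect(P[m]),np.median(P[m],0).round(1))
    X=(P[...,:2]-o)@hx; Y=(P[...,:2]-o)@hy; Z=P[...,2]
    m=ok&(X>-75)&(X<-20)&(abs(Y)<60)&(Z>100)&(Z<350)&(H>10)&(H<32)&(S>90)
    print(n,'ring',np.percentile(Z[m],[2,50,98]).round())
    m=ok&(Z>8)&(Z<70)&(X>-80)&(X<220)&(abs(Y)<120)&(H>45)&(H<80)&(S>100)
    print(n,'box Y',np.percentile(Y[m],[1,99]),'X',np.percentile(X[m],[1,99]))
cv2.imwrite('pics/c14.png',cv2.resize(np.hstack([I[0][80:330,150:400],I[1][50:300,100:350]]),(800,400)))
E
```

```text
t: 24.1
tcp_pos: [467.3, 322.7, 58.8]
tcp_rot: [-90.0, 1.8, -11.0]
wrist_force: [0.3, -0.0, 0.9]
opening: 85.6
t: 25.3
tcp_pos: [305.0, 475.0, 250.4]
tcp_rot: [-89.9, 1.7, -10.8]
wrist_force: [0.4, -0.5, -0.2]
opening: 85.3
side handle (array([449.1, 320.4]), array([ 30.5, 127.7]), 88.0) [457.2 319.2  64.2]
side shank (array([576.2, 299.9]), array([ 13. , 120.9]), 80.1) [593.4 297.7  61.2]
side ring [123. 166. 190.]
side box Y [-84.63033448  68.1009035 ] X [ 61.43328404 152.76419251]
top handle (array([450.9, 326.9]), array([ 21.6, 130.7]), 77.6) [447.6 324.8  71.2]
top shank (array([578.5, 301. ]), array([  9.2, 120.4]), 78.7) [590.6 300.7  63.5]
top ring [123. 182. 193.]
top box Y [-69.16806705  76.37073122] X [ 46.74068173 156.42378615]
```

View pics/c14.png

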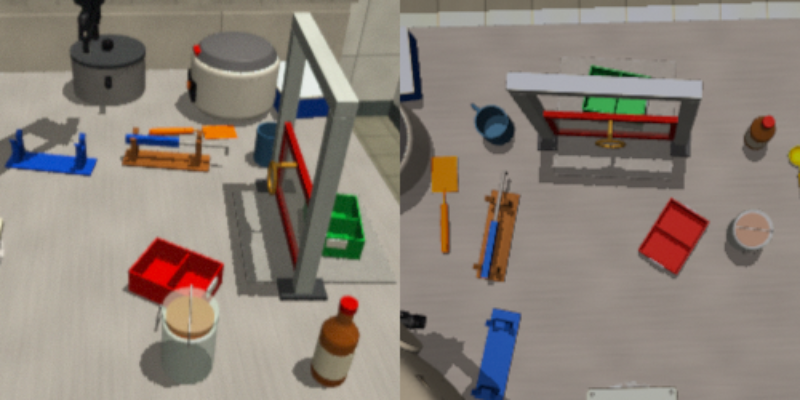

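```bash
python3 -c "
from rig import order; print(order.hand_in())"
```

```text
the job is handed in; nothing more can be done
None
```

I used the pole to push the green lunchbox through the hatch, hooked the ring and drew the sash down to its stop. I then unhooked, laid the pole back in its brown cradle, let go and withdrew the hand. I handed in at about 25 s; the hand-in gave no verdict.

**Last checks, by camera:**
- **Sash:** the ring's top edge reads 190–193 mm, and 189 mm would be fully shut. It also stopped following the hook over the last 5 mm of pull, so it is on its stop.
- **Lunchbox:** its centre is about 100 mm beyond the sash plane and near the middle. It stands upright on the board.
- **Pole:** it lies in both rests, tip down, within about 2 mm of its starting place. The fingers are open and about 250 mm up.
- **Other things:** they look unmoved in the final picture; I did not measure them.

**Disagreements and slips:**
- The network put the ring's centre about 10 mm higher than the depth data and the given sizes did. I trusted the sizes and added some clearance, and the hook went in cleanly.
- The pole turned about 2° tip-up in the grip during the pull. I corrected for that when laying it down.

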